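# Fill the sweet gift carton

## Robot

A 7-joint arm with a two-finger parallel gripper is mounted at the origin on the work surface. World frame = base frame: x ahead of the robot, y to its left, z up, the work surface at z = 0. Lengths are in m, angles in rad, forces in N, time in s.
With the tool pointing down it reaches from about 0.4 to 0.875 m from the base axis. Payload 19.3 kg.
Tool frame: the origin (TCP) lies midway between the tips of the shut fingers; the grasp point (between the pads) lies pinch_z behind it (pinch_z is the distance from the TCP to the grasp point, in m); z points along the fingers, y is the line along which they close (so a half turn about z gives the same grasp; the last joint's range is limited). The gripper opens to 85 mm and grips with 20 to 120 N. Pads are 22 mm wide; open, the fingers measure 114 mm over their backs; the gripper's body (76 mm by 85 mm) begins 54 mm behind the grasp point. The pads swing forward as they close: fully open they stand 13 mm farther back than shut.
Start: joints at [1.165, 0.521, -0.036, 1.599, 0.021, 1.021, -0.113], TCP at [0.206, -0.59, 0.231] pointing down, gripper open.
Joint ranges: [-2.91, 2.91], [-0.3, 2.13], [-1.5, 1.42], [0.17, 2.43], [-1.26, 4.41], [0.16, 1.93], [-2.52, 2.52]. Speed limits (rad/s): [1.89, 1.89, 2.39, 2.39, 3.01, 3.01, 3.01].

## Interface

Orientations are given as a unit quaternion [x, y, z, w].
In Python, from cell import state, get_image, calibration, hand_in, pinch_z gives the robot as it stands. The module is installed in compiled form; this text tells all that it offers.
- The arm moves only by the tool apply_moves, never from a script. Its argument "increments" is a list of rows, each a list of 3 entries, a list of its own where there are three numbers: the shift along the tool's x, y, z each as a share of 0.05 m, from -1 to 1, then the turn, a rotation vector about the tool's x, y, z each as a share of 6 degrees, from -1 to 1, then the opening, from 0 (shut) to 1 (fully open). In form: [[[x, y, z], [wx, wy, wz], jaw], ...]. A call has 1 to 5 rows; each row shifts and turns the commanded pose from where the row before left it, along the tool's axes as they then stand; what a row does not reach is not made up. A row lasts 1/12 s, in which the tool goes at most 41.7 mm and 7.16 degrees, less where a joint would pass 70% of its speed; a pose out of reach is approached as far as the arm can. A call with a number of a shift or a turn outside -1 to 1 is refused whole. A call with a gripper value outside its range is refused whole. The fingers move at their own pace and stop on an object; "newtons" is the grip in N (left out, the last holds). Time passes only in rows, so rows that do not move let the fingers close. It gives the time, the measured TCP pose, the force, the opening and the grip force at its end, in the units of the state.
- state(): the state, without advancing time (a new reading comes with each control period).
- get_image(name): name is "side" or "top" or "wrist"; returns the picture (420x560x3 uint8, red, green, blue); there is no depth.
- calibration(name): a dict with "vertical_fov" (degrees; the focal length in pixels is half the picture's height over the tangent of half this angle, whatever the lens; pixels are square), "cx", "cy" (the principal point, pixels), "R" (3x3) and "t" (3): a world point X has camera coordinates R X + t; the wrist camera has in their place "tool_from_camera" (4x4, takes a point from camera to tool coordinates, whose origin is the TCP and whose axes are the flange's). Camera axes: x right, y down, z forward; pixel columns grow to the right and rows downward; lengths in m; the calibration is good to about 2 mm. A picture is of the moment at which its call begins: read the wrist's pose just before it. calibration takes no time and is no camera call.
- hand_in(): hands the job in; it is judged then, once.
The state is a dict: "time_s": time; "joints": joint angles; "dq": joint speeds; "joint_torque": joint torques, N m; "position": TCP position; "tool_rot": TCP orientation; "wrist_force": force on the tool from outside, world axes, zero at the start; "ft_torque": the same for the moment, N m; "gripper_width": finger opening in m; "gripper_force": force on a finger pad.
Only numpy, scipy, OpenCV 4.12 (cv2) and the standard library are available. Lean on these libraries where they do the work, as an engineer would, in place of code of your own. Each camera call takes 0.05 s, during which the arm holds its last target. There are 200 camera calls.

## Task

Finish packing the cardboard gift carton: besides the low pink box already in it, stand the shorter of the two purple boxes and the square green box upright in the free space, so that all three boxes sit flat on the carton's floor. Lower the boxes in, do not drop or throw them.

Things in the scene. Friction and masses are not known exactly. Their poses are not given: they have to be found in the camera images.
- carton: Fixed low open cardboard carton, any yaw. Outside 160 (x) x 195 (y) x 40 mm high; walls and floor 5 mm; inside 150 x 185. Origin: centre of underside, z up. Pink box lies along its -x wall (x -73 to -11 mm); the strip x -11 to +75 mm, whole inside length in y, is free: purple (long side along y, too long to lie across) and green fit there one behind the other along y.
- packed: Low pink card gift box with a white paper band, 62 (x) x 175 (y) x 40 mm high, about 0.35 kg, loose, already lying in the carton with its axes along the carton's; its top is 45 mm above the table. Origin: centre of its underside.
- purple: The shorter of two purple card gift boxes with a lighter lid and a white paper band across: 60 (x) x 100 (y) x 80 mm high, rigid, about 0.22 kg, standing on the table at any yaw. Origin: centre of its underside, z up. The other purple box, a bystander, is 140 mm long and does not fit. A round green tin stands near as well.
- green: Square-looking green card gift box with a lighter lid and a white paper band: 60 (x) x 55 (y) x 80 mm high, rigid, about 0.14 kg, standing on the table at any yaw. Origin: centre of its underside, z up. Not the round green tin.
Mind the look-alikes: they are no part of the job. What is shaped like the purple but orange or red is not meant. There is more than one size of the packed; the one meant has the size given above.

How it is judged:
By the outcome, as a careful person would: the job done as asked, in the order asked, and still so for the second after the job is handed in, with the robot touching nothing.
It also fails if it takes over 61 s, if anything falls off the work surface, if the arm or the gripper's body presses on something with over 40 N, if the wrist force passes 120 N, or if a joint passes its speed limit or range.

## Working session

There is one attempt and no reset: what is moved stays moved. The work goes in short steps, Python scripts to look and compute and a tool call to move; the robot and the scene stay as the last step left them, time stands still between calls to the robot, and variables do not carry over. Pictures are saved under pics/ and viewed, at most 10 in all, crops included, and the job is handed in when it is done.

Besides the shell and the picture viewer there is one more tool, called in YAML: its name, and indented under it one key for each argument. apply_moves: Moves the arm, as the interface text tells. Its arguments: {"type":"object","properties":{"increments":{"type":"array"},"newtons":{"type":"number"}},"required":["increments"]}

```bash
mkdir -p pics; python3 - <<'E'
from cell import *
import cv2,numpy as np
s=state();print(s['time_s'],s['position'],s['tool_rot'],s['gripper_width'],pinch_z)
for n in('top','side'):
    im=get_image(n);cv2.imwrite(f'pics/{n}0.png',im[:,:,::-1])
    c=calibration(n);R=np.array(c['R']);print(n,c['vertical_fov'],c['cx'],c['cy'],R.round(3).tolist(),(-R.T@np.array(c['t'])).round(3))
print(calibration('wrist'))
E
```

```text
0.0 [ 0.20581832 -0.58978481  0.23071711] [ 9.85937192e-01  1.67115316e-01 -1.31448163e-04 -5.54113126e-04] 0.0854478853621777 0.0187
top 42.68647082995977 282.9784750317226 215.3845321740602 [[-0.001, -1.0, 0.015], [-0.996, -0.001, -0.091], [0.091, -0.015, -0.996]] [ 0.402 -0.039  1.   ]
side 44.48192157710061 272.7166527627485 208.5122131684268 [[-0.978, -0.209, -0.021], [-0.134, 0.699, -0.703], [0.161, -0.684, -0.711]] [0.286 0.769 0.855]
{'vertical_fov': 65.40935450980872, 'cx': 278.0174156903976, 'cy': 213.2015489963695, 'tool_from_camera': array([[ 9.00605813e-04, -9.58095295e-01, -2.86448241e-01,
         7.31509180e-02],
       [ 9.99999561e-01,  9.36629880e-04,  1.12576613e-05,
        -1.20050096e-03],
       [ 2.57510069e-04, -2.86448126e-01,  9.58095718e-01,
        -1.42966376e-01],
       [ 0.00000000e+00,  0.00000000e+00,  0.00000000e+00,
         1.00000000e+00]])}
```

View pics/top0.png

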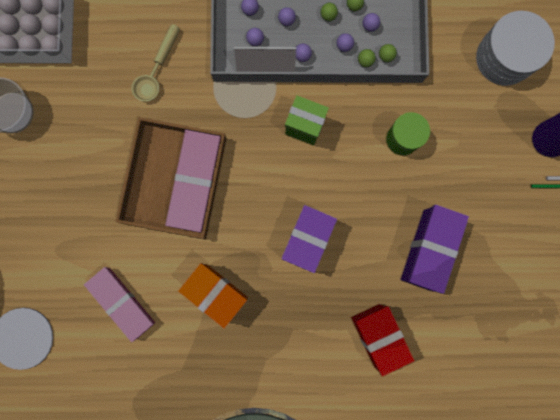

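View pics/side0.png

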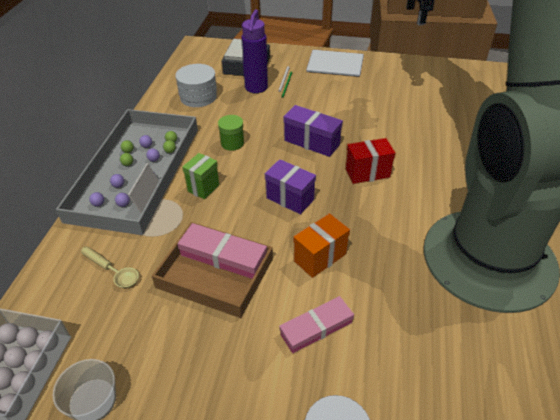

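The top view shows the short purple at (310,240), the square green at (306,120), and the carton at (172,180) with pink on its right, so the free strip is on the left. The side view agrees.

```bash
cat > h.py <<'E'
from cell import *
import cv2,numpy as np
def ray(n,px,z):
    c=calibration(n);f=210/np.tan(np.radians(c['vertical_fov'])/2)
    R=np.array(c['R']);C=-R.T@np.array(c['t'])
    p=np.atleast_2d(px).astype(float)
    d=np.c_[(p[:,0]-c['cx'])/f,(p[:,1]-c['cy'])/f,np.ones(len(p))]@R
    return (C+d*((z-C[2])/d[:,2])[:,None])[:,:2]
def proj(n,X):
    c=calibration(n);f=210/np.tan(np.radians(c['vertical_fov'])/2)
    q=np.atleast_2d(X)@np.array(c['R']).T+np.array(c['t']);return f*q[:,:2]/q[:,2:]+[c['cx'],c['cy']]
E
cat > m.py <<'E'
from h import *
im=cv2.imread('pics/top0.png');hsv=cv2.cvtColor(im,cv2.COLOR_BGR2HSV)
def tile(x,y,s=70):
    return cv2.resize(im[y-s:y+s,x-s:x+s],(390,390),interpolation=cv2.INTER_CUBIC)
cv2.imwrite('pics/t1.png',np.hstack([tile(172,180),np.vstack([cv2.resize(tile(310,240,45),(195,195)),cv2.resize(tile(306,120,35),(195,195))])]))
for (x,y) in [(310,255),(298,258),(305,108),(300,122),(308,140),(196,150),(150,170),(130,160),(100,160),(228,160)]:print((x,y),hsv[y,x])
E
python3 m.py
```

```text
(310, 255) [136 135 136]
(298, 258) [136 139 138]
(305, 108) [ 45 143 136]
(300, 122) [ 46 144 135]
(308, 140) [ 51 208  38]
(196, 150) [163  67 148]
(150, 170) [ 15 142 113]
(130, 160) [ 15 148 107]
(100, 160) [ 17 126 138]
(228, 160) [ 18 122  92]
```

View pics/t1.png

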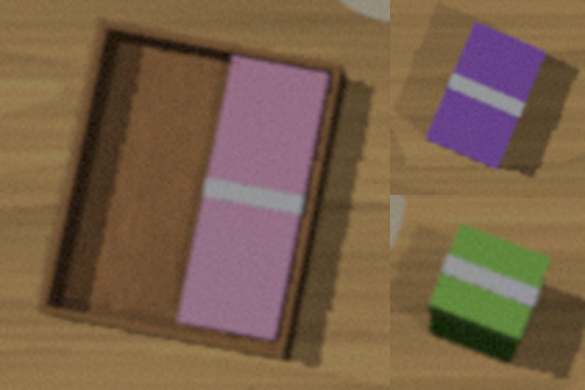

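The crop shows the carton rim corners at about (106,22), (343,68), (288,357) and (43,308) in tile pixels. The box tops are clear, and they're brighter than the sides.

```bash
cat > m2.py <<'E'
from h import *
im=cv2.imread('pics/top0.png');hsv=cv2.cvtColor(im,cv2.COLOR_BGR2HSV)
def face(h0,h1,smin,vmin,x,y,r,z):
    m=cv2.inRange(hsv,(h0,smin,vmin),(h1,255,255));k=np.zeros_like(m);k[y-r:y+r,x-r:x+r]=255
    pts=cv2.findNonZero(m&k);hull=cv2.convexHull(pts)[:,0]
    w=ray('top',hull,z);(c,sz,a)=cv2.minAreaRect((w*1000).astype(np.float32))
    b=cv2.boxPoints((c,sz,a));e=[b[1]-b[0],b[2]-b[1]];L=max(e,key=np.linalg.norm)
    print('c',np.round(c,1),'size',np.round(sz,1),'long-axis yaw',np.degrees(np.arctan2(L[1],L[0])).round(1)%180)
face(125,150,80,90,310,240,40,.08)
face(35,60,80,80,306,120,30,.08)
face(155,175,40,100,195,180,65,.045)
cor=np.array([(106,22),(343,68),(288,357),(43,308)])/2.786+[102,110]
w=ray('top',cor,.04)*1000;print(w.round(1).tolist(),w.mean(0))
for i in range(4):
    e=w[(i+1)%4]-w[i];print(np.linalg.norm(e).round(1),np.degrees(np.arctan2(e[1],e[0])).round(1))
E
python3 m2.py
```

```text
c [446.3 -97.3] size [ 61.  100.3] long-axis yaw 156.8
c [661.  -94.5] size [61.7 56.4] long-axis yaw 68.6
c [552.4 108.3] size [ 64.3 177. ] long-axis yaw 169.3
[[667.2, 206.0], [637.1, 51.4], [448.8, 84.9], [480.1, 241.8]] [558.30485786 146.03069335]
157.4 -101.0
191.3 169.9
160.0 78.7
190.5 -10.8
```

apply_moves:
  increments:
    - [[0.52,-0.515,0],[0,0,0],1]
    - [[0.52,-0.515,0],[0,0,0],1]
    - [[0.52,-0.515,0],[0,0,0],1]
    - [[0.52,-0.515,0],[0,0,0],1]
    - [[0.52,-0.515,0],[0,0,0],1]
  newtons: 40

```text
time_s: 0.52
position: [0.2865, -0.424, 0.2311]
tool_rot: [0.986, 0.167, -0.0, -0.0]
wrist_force: [1.0, -0.9, -0.0]
gripper_width: 0.0855
gripper_force: 0.0
```

apply_moves:
  increments:
    - [[0.52,-0.515,0],[0,0,0],1]
    - [[0.52,-0.515,0],[0,0,0],1]
    - [[0.52,-0.515,0],[0,0,0],1]
    - [[0.52,-0.515,0],[0,0,0],1]
    - [[0.52,-0.515,0],[0,0,0],1]

```text
time_s: 0.93
position: [0.3669, -0.2596, 0.2313]
tool_rot: [0.986, 0.167, -0.0, 0.0]
wrist_force: [1.4, -1.2, -0.1]
gripper_width: 0.0853
gripper_force: 0.0
```

apply_moves:
  increments:
    - [[0.52,-0.515,0],[0,0,0],1]
    - [[0.52,-0.515,0],[0,0,0],1]
    - [[0.52,-0.515,0],[0,0,0],1]
    - [[0.52,-0.515,0],[0,0,0],1]
    - [[0.52,-0.515,0],[0,0,0],1]

```text
time_s: 1.35
position: [0.4472, -0.0952, 0.2313]
tool_rot: [0.986, 0.167, -0.0, 0.0]
wrist_force: [0.8, -0.9, -0.3]
gripper_width: 0.0854
gripper_force: 0.0
```

apply_moves:
  increments:
    - [[0,0,0],[0,0,-1],1]
    - [[0,0,0],[0,0,-1],1]
    - [[0,0,0],[0,0,-1],1]
    - [[0,0,0],[0,0,-1],1]
    - [[0,0,0],[0,0,-1],1]

```text
time_s: 1.77
position: [0.4467, -0.0968, 0.2311]
tool_rot: [0.908, 0.419, -0.0, -0.0]
wrist_force: [-0.2, -0.6, -0.3]
gripper_width: 0.0854
gripper_force: 0.0
```

apply_moves:
  increments:
    - [[0,0,0],[0,0,-1],1]
    - [[0,0,0],[0,0,-1],1]
    - [[0,0,0],[0,0,-1],1]
    - [[0,0,0],[0,0,-1],1]
    - [[0,0,0],[0,0,-1],1]

```text
time_s: 2.18
position: [0.4467, -0.0969, 0.2312]
tool_rot: [0.769, 0.64, -0.0, -0.0]
wrist_force: [-0.2, 0.4, 1.1]
gripper_width: 0.0857
gripper_force: 0.0
```

apply_moves:
  increments:
    - [[0,0,0],[0,0,-1],1]
    - [[0,0,0],[0,0,-1],1]
    - [[0,0,0],[0,0,-1],1]
    - [[0,0,0],[0,0,-1],1]
    - [[0,0,0],[0,0,-1],1]

```text
time_s: 2.6
position: [0.4467, -0.0969, 0.2311]
tool_rot: [0.577, 0.817, -0.0, -0.0]
wrist_force: [0.3, 0.5, 0.1]
gripper_width: 0.0856
gripper_force: 0.0
```

apply_moves:
  increments:
    - [[0,0,0],[0,0,-1],1]
    - [[0,0,0],[0,0,-1],1]
    - [[0,0,0],[0,0,-1],1]
    - [[0,0,0],[0,0,-1],1]
    - [[0,0,0],[0,0,-1],1]

```text
time_s: 3.02
position: [0.4467, -0.0969, 0.2312]
tool_rot: [0.346, 0.938, -0.0, -0.0]
wrist_force: [-0.8, -0.1, -0.3]
gripper_width: 0.0854
gripper_force: 0.0
```

apply_moves:
  increments:
    - [[0,0,0],[0,0,-1],1]
    - [[0,0,0],[0,0,-1],1]
    - [[0,0,0],[0,0,-0.95],1]
    - [[0,0,0],[0,0,0],1]

```text
time_s: 3.35
position: [0.4467, -0.097, 0.2311]
tool_rot: [0.197, 0.98, 0.0, -0.0]
wrist_force: [0.2, 0.0, -0.4]
gripper_width: 0.0855
gripper_force: 0.0
```

```bash
cat >> h.py <<'E'
from scipy.spatial.transform import Rotation as Ro
def wray(px,z,s):
    c=calibration('wrist');f=210/np.tan(np.radians(c['vertical_fov'])/2)
    T=np.eye(4);T[:3,:3]=Ro.from_quat(s['tool_rot']).as_matrix();T[:3,3]=s['position']
    T=T@np.array(c['tool_from_camera']);p=np.atleast_2d(px).astype(float)
    d=np.c_[(p[:,0]-c['cx'])/f,(p[:,1]-c['cy'])/f,np.ones(len(p))]@T[:3,:3].T
    return (T[:3,3]+d*((z-T[2,3])/d[:,2])[:,None])[:,:2]
def yaws(s):
    R=Ro.from_quat(s['tool_rot']).as_matrix();return np.degrees(np.arctan2(R[1,1],R[0,1]))
def wface(im,s,h0,h1,smin,vmin,z):
    hsv=cv2.cvtColor(im,cv2.COLOR_RGB2HSV);m=cv2.inRange(hsv,(h0,smin,vmin),(h1,255,255))
    m=cv2.morphologyEx(m,cv2.MORPH_CLOSE,np.ones((25,25)))
    k=max(cv2.findContours(m,cv2.RETR_EXTERNAL,cv2.CHAIN_APPROX_NONE)[0],key=cv2.contourArea)
    w=wray(cv2.convexHull(k)[:,0],z,s)*1000;r=cv2.minAreaRect(w.astype(np.float32))
    print('pixbox',cv2.boundingRect(k),'c',np.round(r[0],1),'size',np.round(r[1],1),'ang',round(r[2],1))
def todo(s,x,y,z,yaw):
    R=Ro.from_quat(s['tool_rot']).as_matrix();d=R.T@(np.array([x,y,z])-s['position'])
    print('pos',s['position'].round(4),'yaw',yaws(s).round(2),'tool d mm',(d*1000).round(1),'turn z deg',-((yaw-yaws(s)+90)%180-90))
E
python3 - <<'E'
from h import *
s=state();im=get_image('wrist');cv2.imwrite('pics/w1.png',im[:,:,::-1])
print(s['time_s'],s['joints'].round(2) if hasattr(s['joints'],'round') else s['joints'])
wface(im,s,125,150,80,90,.08);todo(s,.4463,-.0973,.043,66.8)
E
```

```text
3.35 [ 0.7   0.33 -0.75  2.    0.28  0.92  0.98]
pixbox (13, 197, 93, 133) c [ 429.9 -318.4] size [ 61.7 140.8] ang 70.4
pos [ 0.4467 -0.097   0.2311] yaw 67.22 tool d mm [ 1.000e-01 -5.000e-01  1.881e+02] turn z deg 0.4233810564622189
```

View pics/w1.png

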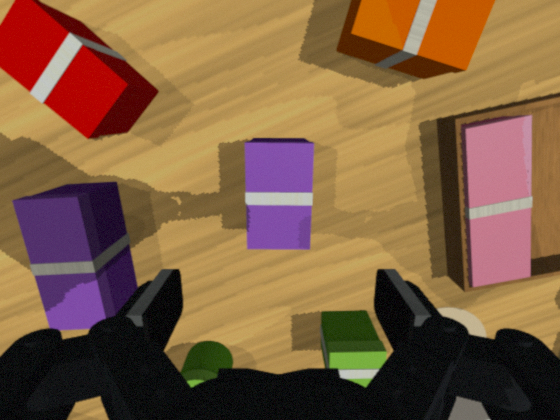

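The wrist view shows the short purple box centred at (280,195), top corners about (246,142), (313,142), (311,248), (248,248). It's well aligned. The mask locked onto the long purple box instead, so I'll use these corners.

```bash
python3 - <<'E'
from h import *
s=state()
w=wray([(246,142),(313,142),(311,248),(248,248)],.08,s)*1000;print(w.round(1).tolist(),w.mean(0).round(1))
for i in range(4):
    e=w[(i+1)%4]-w[i];print(np.linalg.norm(e).round(1),np.degrees(np.arctan2(*e[::-1])).round(1))
# carton inner right corners / pink top corners
w=wray([(467,124),(531,116),(531,279),(471,287)],.045,s)*1000;print(w.round(1).tolist(),w.mean(0).round(1))
E
```

```text
[[389.0, -101.8], [412.2, -47.5], [505.2, -85.9], [481.2, -142.1]] [446.9 -94.3]
59.0 66.9
100.6 -22.5
61.0 -113.1
100.6 156.4
[[458.8, 98.7], [475.7, 157.3], [651.2, 124.2], [634.8, 60.1]] [555.1 110.1]
```

apply_moves:
  increments:
    - [[0,0.02,0.76],[0,0,0.07],1]
    - [[0,0,0.76],[0,0,0],1]
    - [[0,0,0.76],[0,0,0],1]
    - [[0,0,0.76],[0,0,0],1]
    - [[0,0,0.72],[0,0,0],1]

```text
time_s: 3.82
position: [0.4467, -0.096, 0.0414]
tool_rot: [0.206, 0.979, 0.0, -0.0]
wrist_force: [2.4, -0.5, -0.5]
gripper_width: 0.0852
gripper_force: 0.0
```

apply_moves:
  increments:
    - [[0,0,0],[0,0,0],0.3]
    - [[0,0,0],[0,0,0],0.3]
    - [[0,0,0],[0,0,0],0.3]
    - [[0,0,0],[0,0,0],0.3]
    - [[0,0,0],[0,0,0],0.3]
  newtons: 40

```text
time_s: 4.23
position: [0.4482, -0.0965, 0.0451]
tool_rot: [0.204, 0.979, -0.0, 0.001]
wrist_force: [0.6, -0.6, -3.0]
gripper_width: 0.0593
gripper_force: 43.9
```

apply_moves:
  increments:
    - [[0,0,0],[0,0,0],0.3]
    - [[0,0,0],[0,0,0],0.3]
    - [[0,0,0],[0,0,0],0.3]
    - [[0,0,0],[0,0,0],0.3]

```text
time_s: 4.57
position: [0.4478, -0.0964, 0.0439]
tool_rot: [0.204, 0.979, -0.0, 0.001]
wrist_force: [-1.1, -3.7, 11.5]
gripper_width: 0.0596
gripper_force: 45.7
```

apply_moves:
  increments:
    - [[0,0,-0.3],[0,0,0],0.3]
    - [[0,0,-0.6],[0,0,0],0.3]
    - [[0,0,-0.6],[0,0,0],0.3]
    - [[0,0,-0.5],[0,0,0],0.3]
    - [[0.04,0.3,0],[0,0,0],0.3]

```text
time_s: 4.98
position: [0.4524, -0.0837, 0.1471]
tool_rot: [0.205, 0.979, -0.001, 0.002]
wrist_force: [0.9, -0.7, -1.3]
gripper_width: 0.0593
gripper_force: 45.3
```

apply_moves:
  increments:
    - [[0.09,0.62,0],[0,0,0],0.3]
    - [[0.09,0.65,0],[0,0,0],0.3]
    - [[0.09,0.65,0],[0,0,0],0.3]
    - [[0.09,0.65,0],[0,0,0],0.3]
    - [[0.09,0.65,0],[0,0,0],0.3]

```text
time_s: 5.4
position: [0.495, 0.0767, 0.1434]
tool_rot: [0.204, 0.979, -0.0, -0.0]
wrist_force: [0.8, -0.6, -2.9]
gripper_width: 0.0595
gripper_force: 45.3
```

apply_moves:
  increments:
    - [[0.09,0.65,0],[0,0,0],0.3]
    - [[0.09,0.65,0],[0,0,0],0.3]
    - [[0.09,0.65,0],[0,0,0],0.3]
    - [[0.05,0.3,0],[0,0,-0.5],0.3]
    - [[0,0,0],[0,0,-0.8],0.3]

```text
time_s: 5.82
position: [0.525, 0.1892, 0.1435]
tool_rot: [0.133, 0.991, 0.001, -0.0]
wrist_force: [-0.4, -0.7, -3.1]
gripper_width: 0.0593
gripper_force: 45.2
```

apply_moves:
  increments:
    - [[0,0,0],[0,0,-0.8],0.3]
    - [[0,0,0],[0,0,0],0.3]
    - [[0,0,0],[0,0,0],0.3]

```text
time_s: 6.07
position: [0.5249, 0.1843, 0.1431]
tool_rot: [0.096, 0.995, -0.0, -0.0]
wrist_force: [0.7, -0.0, -2.2]
gripper_width: 0.0599
gripper_force: 45.2
```

```bash
python3 - <<'E'
from h import *
s=state();im=get_image('wrist');cv2.imwrite('pics/w2.png',im[:,:,::-1])
t=get_image('top');cv2.imwrite('pics/t2.png',t[:,:,::-1])
print(s['gripper_width'],s['joints']);todo(s,.5283,.1889,.050,79.4)
E
```

```text
0.05986480490559564 [ 0.06188045  0.61633749 -0.71530203  1.83663701  0.51268463  0.88268236
  0.47997287]
pos [0.5249 0.1843 0.1431] yaw 78.97 tool d mm [-2.5  5.2 93.1] turn z deg -0.4271702620529396
```

View pics/w2.png

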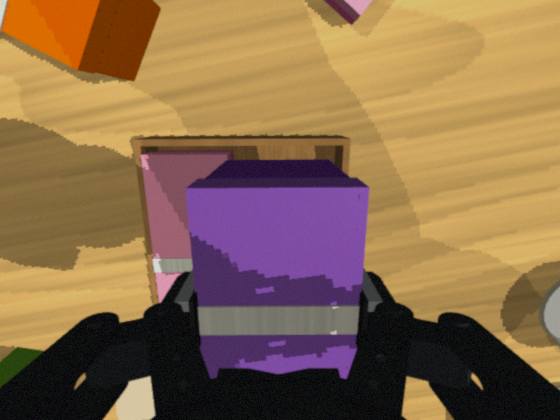

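The carton's near rim runs from (133,137) to (350,136), and pink's near top edge from (141,154) to (233,152). The carton looks parallel to the held box.

```bash
python3 - <<'E'
from h import *
s=state()
w=wray([(133,138),(350,136)],.04,s)*1000;print(w.round(1),np.linalg.norm(w[1]-w[0]))
e=w[1]-w[0];print(np.degrees(np.arctan2(*e[::-1])))
a=np.radians(79.4);ex=np.array([np.cos(a),np.sin(a)]);ey=np.array([-ex[1],ex[0]])
print('C',w.mean(0)-97.5*ey)
p=wray([(141,154),(233,152)],.045,s)*1000;print('pink edge',((p-w.mean(0))@ex).round(1),((p-w.mean(0))@ey).round(1))
b=wray([(189,185),(367,184)],.0993,s)*1000
print('box bottom edge at z.. rel TCP', ((b-s['position'][:2]*1000)@ex).round(1),((b-s['position'][:2]*1000)@ey).round(1))
E
```

```text
[[448.6  91.8]
 [477.6 248.6]] 159.5048951316005
79.51289117311212
C [558.93099876 152.26698571]
pink edge [-73.3  -6. ] [-11.3 -10.3]
box bottom edge at z.. rel TCP [-50.3  53.2] [34.9 34.7]
```

apply_moves:
  increments:
    - [[-0.06,0.14,0],[0,0,-0.07],0.3]
    - [[0,0,0.3],[0,0,0],0.3]
    - [[0,0,0.3],[0,0,0],0.3]
    - [[0,0,0.3],[0,0,0],0.3]
    - [[0,0,0],[0,0,0],0.3]

```text
time_s: 6.58
position: [0.5285, 0.1908, 0.0961]
tool_rot: [0.091, 0.996, -0.001, -0.001]
wrist_force: [-0.5, -0.3, -2.6]
gripper_width: 0.0598
gripper_force: 45.0
```

```bash
python3 - <<'E'
from h import *
s=state();todo(s,.5291,.1905,.049,79.4)
im=get_image('side');cv2.imwrite('pics/s2.png',cv2.resize(im[200:340,130:330],(800,560))[:,:,::-1])
E
```

```text
pos [0.5285 0.1908 0.0961] yaw 79.5 tool d mm [-0.7 -0.1 47.1] turn z deg 0.1013455504405556
```

View pics/s2.png

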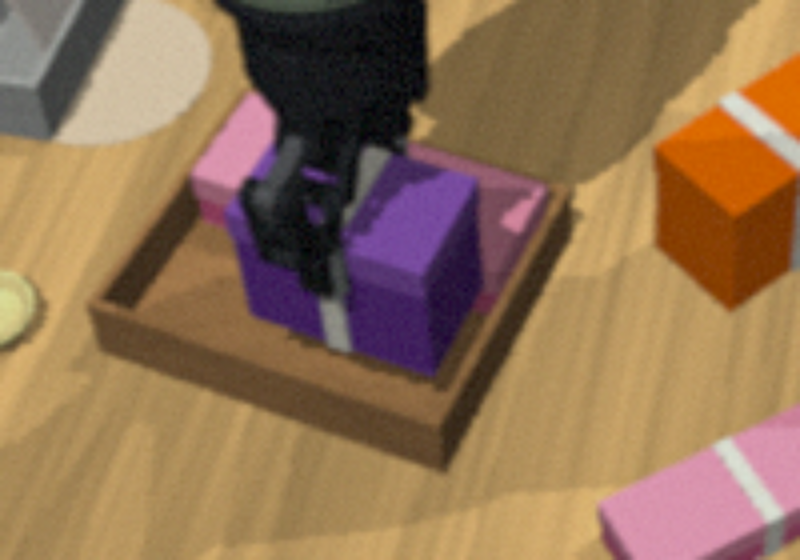

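The purple hangs squarely over the free strip at the near end, clear of the walls and pink. Lowering it now.

apply_moves:
  increments:
    - [[0,0,0.3],[0,0,0],0.3]
    - [[0,0,0.3],[0,0,0],0.3]
    - [[0,0,0.2],[0,0,0],0.3]
    - [[0,0,0.05],[0,0,0],0.3]
    - [[0,0,0],[0,0,0],0.3]

```text
time_s: 7.05
position: [0.5293, 0.1913, 0.0559]
tool_rot: [0.091, 0.996, -0.0, -0.0]
wrist_force: [0.0, 1.1, -2.5]
gripper_width: 0.0591
gripper_force: 45.1
```

apply_moves:
  increments:
    - [[0,0,0.03],[0,0,0],0.3]
    - [[0,0,0.03],[0,0,0],0.3]
    - [[0,0,0],[0,0,0],0.3]

```text
time_s: 7.3
position: [0.5296, 0.1911, 0.0532]
tool_rot: [0.091, 0.996, 0.0, 0.0]
wrist_force: [0.3, -0.2, -3.2]
gripper_width: 0.0594
gripper_force: 45.1
```

apply_moves:
  increments:
    - [[0,0,0.03],[0,0,0],0.3]
    - [[0,0,0.03],[0,0,0],0.3]
    - [[0,0,0.02],[0,0,0],0.3]
    - [[0,0,0],[0,0,0],0.3]

```text
time_s: 7.63
position: [0.5295, 0.191, 0.049]
tool_rot: [0.091, 0.996, -0.0, 0.0]
wrist_force: [0.2, -1.7, 0.9]
gripper_width: 0.0597
gripper_force: 45.5
```

apply_moves:
  increments:
    - [[0,0,0.015],[0,0,0],0.3]
    - [[0,0,0],[0,0,0],0.3]
    - [[0,0,0],[0,0,0],0.85]
    - [[0,0,0],[0,0,0],0.85]
    - [[0,0,0],[0,0,0],0.85]

```text
time_s: 8.05
position: [0.5294, 0.1912, 0.0481]
tool_rot: [0.091, 0.996, 0.0, 0.0]
wrist_force: [-0.0, 0.6, -0.6]
gripper_width: 0.0727
gripper_force: 0.0
```

apply_moves:
  increments:
    - [[0,0,0],[0,0,0],0.85]
    - [[0,0,-0.3],[0,0,0],0.85]
    - [[0,0,-0.6],[0,0,0],0.9]
    - [[0,0,-0.7],[0,0,0],1]
    - [[0,0,-0.7],[0,0,0],1]

```text
time_s: 8.47
position: [0.5287, 0.1911, 0.1641]
tool_rot: [0.091, 0.996, -0.0, -0.001]
wrist_force: [1.4, 0.2, -0.0]
gripper_width: 0.0856
gripper_force: 0.0
```

apply_moves:
  increments:
    - [[0,0,-0.7],[0,0,0],1]
    - [[0,0,-0.5],[0,0,0],1]
    - [[0,0,0],[0,0,0],1]

```text
time_s: 8.72
position: [0.531, 0.1921, 0.228]
tool_rot: [0.091, 0.996, 0.001, 0.003]
wrist_force: [0.4, 0.4, -0.3]
gripper_width: 0.0854
gripper_force: 0.0
```

```bash
python3 - <<'E'
from h import *
s=state();im=get_image('wrist');cv2.imwrite('pics/w3.png',im[:,:,::-1])
print(s['time_s'],s['gripper_width']);todo(s,.661,-.0945,.22,68.6)
E
```

```text
8.7167 0.08536946360681114
pos [0.531  0.1921 0.228 ] yaw 79.53 tool d mm [-179.9 -258.3    8.1] turn z deg 10.928205640664373
```

View pics/w3.png

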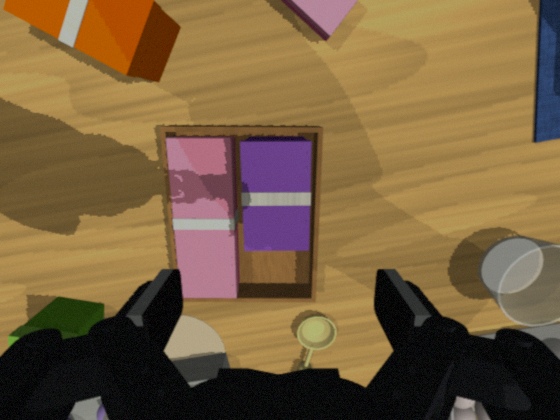

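Purple stands straight at (241–312, 140–250), with the far part of the strip free. On to green.

apply_moves:
  increments:
    - [[-0.4,-0.574,0],[0,0,0],1]
    - [[-0.4,-0.574,0],[0,0,0],1]
    - [[-0.4,-0.574,0],[0,0,0],1]
    - [[-0.4,-0.574,0],[0,0,0],1]
    - [[-0.4,-0.574,0],[0,0,0],1]

```text
time_s: 9.18
position: [0.6017, 0.0299, 0.222]
tool_rot: [0.091, 0.996, -0.0, -0.001]
wrist_force: [0.8, 0.2, 0.4]
gripper_width: 0.0857
gripper_force: 0.0
```

apply_moves:
  increments:
    - [[-0.4,-0.574,0],[0,0,0],1]
    - [[-0.4,-0.574,0],[0,0,0],1]
    - [[-0.4,-0.574,0],[0,0,0],1]
    - [[-0.4,-0.574,0],[0,0,0],1]
    - [[0,0,0],[0,0,0.9],1]

```text
time_s: 9.6
position: [0.6604, -0.1037, 0.2206]
tool_rot: [0.14, 0.99, -0.001, -0.001]
wrist_force: [0.3, -0.8, 0.1]
gripper_width: 0.0852
gripper_force: 0.0
```

apply_moves:
  increments:
    - [[0,0,0],[0,0,0.9],1]
    - [[0,0,0],[0,0,0],1]
    - [[0,0,0],[0,0,0],1]

```text
time_s: 9.85
position: [0.6591, -0.0953, 0.2221]
tool_rot: [0.183, 0.983, -0.0, -0.001]
wrist_force: [0.3, 0.3, -0.1]
gripper_width: 0.0854
gripper_force: 0.0
```

```bash
python3 - <<'E'
from h import *
a=np.radians(79.45);ex=np.array([np.cos(a),np.sin(a)]);ey=np.array([-ex[1],ex[0]]);C=np.array([559.3,151.3])
s0=dict(position=np.array([.531,.1921,.228]),tool_rot=[.091,.996,.001,.003])
for nm,px,z in (('purple',[(241,140),(312,140),(310,250),(244,250)],.085),('far outer rim',[(163,303),(316,303)],.04),('near outer',[(157,128),(322,127)],.04)):
    w=wray(px,z,s0)*1000-C;print(nm,(w@ex).round(1),(w@ey).round(1))
s=state();im=get_image('wrist');cv2.imwrite('pics/w4.png',im[:,:,::-1])
hsv=cv2.cvtColor(im,cv2.COLOR_RGB2HSV);print(s['joints'].round(2))
todo(s,.661,-.0945,.043,68.6);wface(im,s,38,58,80,100,.08)
E
```

```text
purple [ 4.7 65.4 66.8  4.5] [ 87.8  88.  -13.7 -13.8]
far outer rim [-95.5  80.8] [-99.5 -99.3]
near outer [-81.9  79.4] [95.7 97.1]
[ 0.46  0.67 -0.66  1.47  0.43  1.15  0.93]
pos [ 0.6591 -0.0953  0.2221] yaw 68.93 tool d mm [ -1.6   1.5 179.1] turn z deg 0.33362230984198504
pixbox (247, 172, 70, 61) c [662.1 -92.2] size [61.2 55.8] ang 69.0
```

View pics/w4.png

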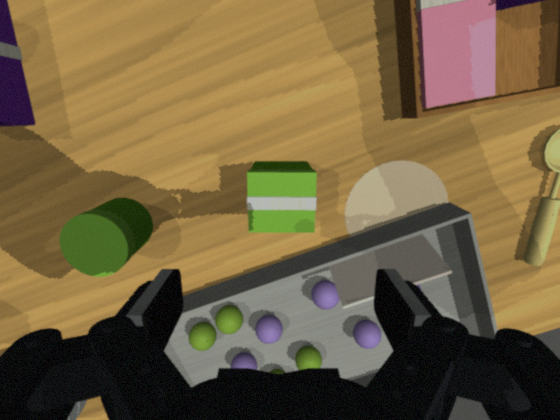

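Green's top face is at (247–317, 172–232), aligned with the jaws. The tin is at (105,238), and the tray edge is clear of the fingers.

apply_moves:
  increments:
    - [[-0.03,0.06,0.72],[0,0,0],1]
    - [[0,0,0.72],[0,0,0],1]
    - [[0,0,0.72],[0,0,0],1]
    - [[0,0,0.72],[0,0,0],1]
    - [[0,0,0.7],[0,0,0],1]

```text
time_s: 10.32
position: [0.6615, -0.0929, 0.0422]
tool_rot: [0.183, 0.983, 0.0, -0.0]
wrist_force: [0.3, 0.1, 0.5]
gripper_width: 0.0852
gripper_force: 0.0
```

apply_moves:
  increments:
    - [[0,0,0],[0,0,0],1]
    - [[0,0,0],[0,0,0],0.3]
    - [[0,0,0],[0,0,0],0.3]
    - [[0,0,0],[0,0,0],0.3]
    - [[0,0,0],[0,0,0],0.3]
  newtons: 40

```text
time_s: 10.73
position: [0.6633, -0.0934, 0.0466]
tool_rot: [0.184, 0.983, 0.0, 0.002]
wrist_force: [0.2, 0.5, 10.5]
gripper_width: 0.0594
gripper_force: 45.3
```

apply_moves:
  increments:
    - [[0,0,0],[0,0,0],0.3]
    - [[0,0,0],[0,0,0],0.3]
    - [[0,0,0],[0,0,0],0.3]
    - [[0,0,0],[0,0,0],0.3]

```text
time_s: 11.07
position: [0.6633, -0.0934, 0.0466]
tool_rot: [0.184, 0.983, 0.0, 0.002]
wrist_force: [-1.2, 0.3, 9.4]
gripper_width: 0.0594
gripper_force: 45.3
```

apply_moves:
  increments:
    - [[0,0,-0.3],[0,0,0],0.3]
    - [[0,0,-0.6],[0,0,0],0.3]
    - [[0,0,-0.6],[0,0,0],0.3]
    - [[0,0,-0.5],[0,0,0],0.3]
    - [[0.17,0.29,0],[0,0,0],0.3]

```text
time_s: 11.48
position: [0.6619, -0.0801, 0.151]
tool_rot: [0.186, 0.982, -0.0, 0.004]
wrist_force: [0.5, -0.8, -1.4]
gripper_width: 0.0594
gripper_force: 44.0
```

apply_moves:
  increments:
    - [[0.34,0.586,0],[0,0,0],0.3]
    - [[0.34,0.586,0],[0,0,0],0.3]
    - [[0.34,0.586,0],[0,0,0],0.3]
    - [[0.34,0.586,0],[0,0,0],0.3]
    - [[0.34,0.586,0],[0,0,0],0.3]

```text
time_s: 11.9
position: [0.6331, 0.092, 0.1462]
tool_rot: [0.184, 0.983, 0.0, 0.001]
wrist_force: [0.8, 0.2, -0.2]
gripper_width: 0.0593
gripper_force: 44.0
```

apply_moves:
  increments:
    - [[0.34,0.586,0],[0,0,0],0.3]
    - [[0.34,0.586,0],[0,0,0],0.3]
    - [[0.17,0.29,0],[0,0,0],0.3]
    - [[0,0,0],[0,0,-0.88],0.3]
    - [[0,0,0],[0,0,-0.88],0.3]

```text
time_s: 12.32
position: [0.6199, 0.1761, 0.1462]
tool_rot: [0.09, 0.996, 0.0, 0.001]
wrist_force: [-0.8, -0.6, -1.5]
gripper_width: 0.0594
gripper_force: 44.0
```

apply_moves:
  increments:
    - [[0,0,0],[0,0,0],0.3]
    - [[0,0,0],[0,0,0],0.3]
    - [[0,0,0],[0,0,0],0.3]

```text
time_s: 12.57
position: [0.6203, 0.1738, 0.1449]
tool_rot: [0.095, 0.995, 0.0, 0.0]
wrist_force: [-0.4, 0.1, -1.8]
gripper_width: 0.0594
gripper_force: 44.0
```

```bash
python3 - <<'E'
from h import *
s=state();im=get_image('wrist');cv2.imwrite('pics/w5.png',im[:,:,::-1])
print(s['gripper_width'],s['joints'].round(2));todo(s,.6201,.1748,.0517,79.45)
wface(im,s,38,58,80,80,s['position'][2]-.0466+.08)
E
```

```text
0.059383142810515696 [ 0.07  0.73 -0.68  1.6   0.52  1.    0.6 ]
pos [0.6203 0.1738 0.1449] yaw 79.09 tool d mm [ 0.5  0.9 93.2] turn z deg -0.3605086952148042
pixbox (194, 225, 169, 74) c [599.4 179.1] size [61.5 29.2] ang 79.1
```

View pics/w5.png

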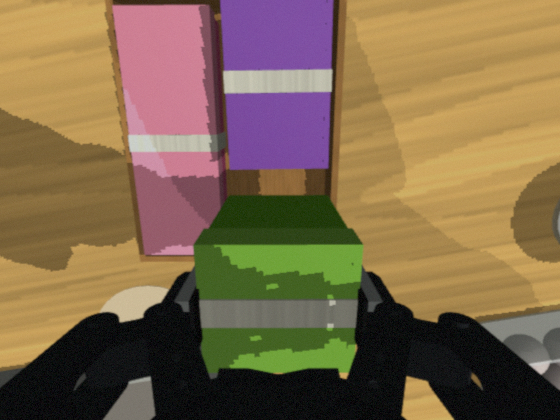

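The green hangs behind purple: its top near edge is at row ~229, purple's far edge at row 168, and the carton's far rim at (140,260). I'll check the gaps with rays.

```bash
python3 - <<'E'
from h import *
s=state();a=np.radians(79.45);ex=np.array([np.cos(a),np.sin(a)]);ey=np.array([-ex[1],ex[0]]);C=np.array([559.3,151.3])
for nm,px,z in (('purple far',[(228,168),(329,168)],.085),('green near top edge',[(197,229),(361,228)],.1783),('green near bottom edge',[(229,196),(331,196)],.0983),('far rim outer',[(140,261)],.04),('strip wall rim inner',[(331,168)],.04)):
    w=wray(px,z,s)*1000-C;print(nm,(w@ex).round(1),(w@ey).round(1))
w=s['position'][:2]*1000-C;print('tcp',w@ex,w@ey)
E
```

```text
purple far [ 3.7 66.4] [-13.7 -14. ]
green near top edge [ 6.  64.1] [-21.  -20.9]
green near bottom edge [ 5.5 66.2] [-28.4 -28.7]
far rim outer [-79.7] [-97.3]
strip wall rim inner [74.9] [-21.]
tcp 33.26415039983253 -55.85329624741563
```

apply_moves:
  increments:
    - [[0.05,0.02,0.3],[0,0,-0.06],0.3]
    - [[0,0,0.4],[0,0,0],0.3]
    - [[0,0,0.4],[0,0,0],0.3]
    - [[0,0,0.3],[0,0,0],0.3]
    - [[0,0,0.2],[0,0,0],0.3]

```text
time_s: 13.03
position: [0.6174, 0.1752, 0.0626]
tool_rot: [0.091, 0.996, -0.0, -0.001]
wrist_force: [-0.6, 0.8, -1.2]
gripper_width: 0.0596
gripper_force: 43.9
```

apply_moves:
  increments:
    - [[0,0,0.08],[0,0,0],0.3]
    - [[0,0,0.04],[0,0,0],0.3]
    - [[0,0,0],[0,0,0],0.3]

```text
time_s: 13.28
position: [0.6181, 0.1757, 0.0584]
tool_rot: [0.09, 0.996, 0.0, 0.0]
wrist_force: [0.4, -0.4, -1.8]
gripper_width: 0.0593
gripper_force: 43.9
```

apply_moves:
  increments:
    - [[0,0,0.04],[0,0,0],0.3]
    - [[0,0,0.04],[0,0,0],0.3]
    - [[0,0,0.03],[0,0,0],0.3]
    - [[0,0,0],[0,0,0],0.3]
    - [[0,0,0],[0,0,0],0.3]

```text
time_s: 13.7
position: [0.6179, 0.1756, 0.0526]
tool_rot: [0.09, 0.996, 0.0, 0.0]
wrist_force: [0.4, 0.3, -0.7]
gripper_width: 0.0594
gripper_force: 43.9
```

apply_moves:
  increments:
    - [[0,0,0.03],[0,0,0],0.3]
    - [[0,0,0.02],[0,0,0],0.3]
    - [[0,0,0],[0,0,0],0.3]

```text
time_s: 13.95
position: [0.6181, 0.1756, 0.0516]
tool_rot: [0.09, 0.996, -0.0, 0.0]
wrist_force: [-8.7, -4.0, 23.8]
gripper_width: 0.0592
gripper_force: 46.9
```

apply_moves:
  increments:
    - [[0,0,-0.02],[0,0,0],0.3]
    - [[0,0,0],[0,0,0],0.3]
    - [[0,0,0],[0,0,0],0.85]
    - [[0,0,0],[0,0,0],0.85]
    - [[0,0,0],[0,0,0],0.85]

```text
time_s: 14.37
position: [0.6178, 0.1756, 0.0509]
tool_rot: [0.09, 0.996, 0.0, -0.0]
wrist_force: [0.3, 0.8, -0.7]
gripper_width: 0.0726
gripper_force: 0.0
```

apply_moves:
  increments:
    - [[0,0,0],[0,0,0],0.85]
    - [[0,0,-0.3],[0,0,0],0.85]
    - [[0,0,-0.6],[0,0,0],0.9]
    - [[0,0,-0.7],[0,0,0],1]
    - [[0,0,-0.7],[0,0,0],1]

```text
time_s: 14.78
position: [0.6174, 0.1757, 0.1682]
tool_rot: [0.09, 0.996, 0.0, -0.0]
wrist_force: [0.4, 0.4, 0.6]
gripper_width: 0.0854
gripper_force: 0.0
```

apply_moves:
  increments:
    - [[0.3,0,-0.7],[0,0,0],1]
    - [[0.5,0,-0.5],[0,0,0],1]
    - [[0.5,0,0],[0,0,0],1]
    - [[0.3,0,0],[0,0,0],1]
    - [[0,0,0],[0,0,0],1]

```text
time_s: 15.2
position: [0.5366, 0.1909, 0.228]
tool_rot: [0.089, 0.996, -0.0, 0.001]
wrist_force: [-0.4, 0.5, 1.3]
gripper_width: 0.0855
gripper_force: 0.0
```

```bash
python3 - <<'E'
from h import *
s=state();im=get_image('wrist')[:,:,::-1];sd=get_image('side')[:,:,::-1]
cv2.imwrite('pics/f.png',np.hstack([cv2.resize(im,(400,300)),cv2.resize(sd[190:340,130:330],(400,300))]));print(s['time_s'],s['position'])
E
```

```text
15.2 [0.53664369 0.19091785 0.22802811]
```

View pics/f.png

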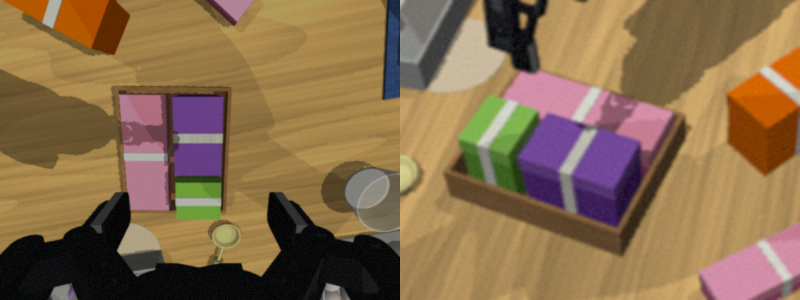

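Purple, green and pink are all in the carton. One numeric check that green sits flat inside the far wall.

```bash
python3 - <<'E'
from h import *
s=state();im=get_image('wrist');a=np.radians(79.45);ex=np.array([np.cos(a),np.sin(a)]);ey=np.array([-ex[1],ex[0]]);C=np.array([559.3,151.3])
hsv=cv2.cvtColor(im,cv2.COLOR_RGB2HSV)
for nm,lo,hi in(('g',(38,80,80),(58,255,255)),('p',(125,80,60),(150,255,255))):
    m=cv2.inRange(hsv,lo,hi);k=np.zeros_like(m);k[110:330,225:330]=255
    m=cv2.morphologyEx(m&k,cv2.MORPH_OPEN,np.ones((5,5)))
    h=cv2.convexHull(cv2.findNonZero(m))[:,0]
    w=wray(h,.085,s)*1000-C
    print(nm,cv2.boundingRect(h),'ex',(w@ex).min().round(1),(w@ex).max().round(1),'ey',(w@ey).min().round(1),(w@ey).max().round(1),'size',np.round(cv2.minAreaRect(w.astype(np.float32))[1],1))
E
```

```text
g (246, 253, 65, 52) ex 5.2 66.7 ey -79.5 -24.3 size [61.5 54.8]
p (241, 131, 72, 113) ex 3.6 65.7 ey -14.5 87.5 size [ 61.4 101.9]
```

```bash
python3 -c "from cell import *;print(hand_in())"
```

```text
the job is handed in; nothing more can be done
None
```

The shorter purple box, then the square green box, were lowered into the carton beside the pink one. By the last camera check both stand flat and clear of the walls, and the job was handed in at about 15 s.

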